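# Unlock a height gauge and gauge a pipe spacer

### The job

The height gauge on the ledge is locked by its transit pin: draw the pin straight out of its bore and park it in the open-topped notch at the side of the gauge, handle upright, and let go of it. Then press the gauge's sprung cap down gently until the foot sits on the blue spacer under it, hold it there for at least half a second, and let the slide spring back up. Leave the spacers, thermostat base, sensor puck and immersion pocket where they are.

Things in the scene. Friction and masses are not known exactly. Their poses are not given: they have to be found in the camera images.
- gauge: Height gauge bolted to the ledge: aluminium column 112 mm tall, dark base plate. Origin: on the ledge under the slide; z up, y towards the arm with foot and cap, x away from the pin's handle (draw the pin to -x); yawed up to 20 degrees. Front plate 40 mm wide, 98 mm tall, its face at x = -36 mm. Notch block (36 mm wide, 60 mm tall) on the -y side, centred at y = -65 mm.
- gauge_bore (a point): Centre line of the locking pin's bore at the front face of the gauge's front plate, 75 mm above the ledge. The bore is square, runs along the gauge's x axis, 12 mm wide, and goes through front plate (16 mm) and slide; axes as the gauge.
- gauge_notch (a point): Middle of the parking notch's floor at the notch block's front face, 45 mm above the ledge; axes as the gauge. The notch is a channel along x, 16 mm wide, 15 mm deep, open at the top and both ends, from x = 0 to +32 mm. A parked pin's origin lies at about x -4, y 0, z +5 mm from here.
- pin: Transit pin, 70 g: 10 mm square steel shank along its +x, 50 mm long ahead of a 16 mm square collar; black upright handle 20 mm (x) by 12 mm (y), from 6 mm below to 45 mm above the shank's axis, centred at x = -26 mm. Origin: on the shank's axis at the collar's front face; z up. Starts home in the bore, collar on the front plate. Grip the handle from above, across y.
- pin_grip (a point): Point to grip on the pin's handle: middle of the handle, 30 mm above the shank's axis, 15 mm below the handle's top (26 mm behind the pin's origin).
- pin_tip (a point): Tip of the pin's shank, 50 mm ahead of the pin's origin along +x.
- gauge_slide (a joint): Travel of the gauge's slide in m: 0 is up (where its soft spring holds it), grows to 0.036 as it is pressed down. With the 26 mm spacer under the foot it touches at 0.024, with the 18 mm spacer at 0.032. The pin, while in the bore, stops it after about 3 mm.
- gauge_foot: The gauge's foot: horizontal steel disc 28 mm across under the slide's arm, 60 mm to the +y side of the column. Origin: centre of its underside, 50 mm above the ledge when the slide is up.
- cap_top (a point): Centre of the top of the black round press cap (30 mm across), straight above the foot, 96 mm above the ledge when up. The cap itself is sprung: it gives up to 12 mm (about 2 to 10 N) relative to the slide, so press it 24 to 32 mm plus 2 to 10 mm, 5 to 10 N in all.
- spacer_low: Blue nylon pipe spacer ring, 46 mm outside, 16 mm hole, 18 mm tall, lying flat on the ledge. Origin: centre of underside. Either this one or the high one is under the foot; the other lies beside.
- spacer_high: Blue nylon pipe spacer ring, 46 mm outside, 16 mm hole, 26 mm tall, lying flat. Origin: centre of underside.
- thermostat_base: Black plastic thermostat base, 84 x 84 x 22 mm, a bystander. Origin: centre of underside.
- sensor_puck: White sensor puck, 50 mm across, 18 mm tall, a bystander. Origin: centre of underside.
- pocket: Stainless immersion pocket standing on its 36 mm collar, 74 mm tall, a bystander. Origin: centre of underside.

How it is judged (in metres and radians):
On the way, in this order (a step that is already met when the one before it is completed fails the run):
1. The pin is drawn out: its tip is at least 3 mm in front of the bore's mouth (x of pin_tip in the frame of gauge_bore below -0.003 m), for 0.1 s.
2. Pin parked and let go: shank on the notch floor (within 3 mm), along it within 11 degrees, handle upright within 17, collar from 12 mm before to 5 mm past the block's front face (x of pin in the frame of gauge_notch between -0.012 and 0.005 m and y of pin in the frame of gauge_notch between -0.005 and 0.005 m and z of pin in the frame of gauge_notch between 0.002 and 0.009 m and angle between the x axis of pin and the x axis of gauge, either way round below 0.2 rad and angle between pin's own z axis and vertical below 0.3 rad and x of pin_tip in the frame of gauge_notch above 0.03 m and contact force between the fingers and pin below 0.1 N), for 0.3 s.
3. With the pin parked, the gauge's foot is pressed on the spacer under it with more than 1 N for half a second (all of step 2 and (contact force between gauge_foot and spacer_low above 1 N or contact force between gauge_foot and spacer_high above 1 N) and value of joint gauge_slide above 0.02 m), for 0.5 s.
At the end, for the whole second after the job is handed in: The pin rests still in the notch, as when parked (within 5 mm sideways, shank on the floor, handle upright within 17 degrees); the gauge's slide has sprung back to within 6 mm of its upper end; the robot touches nothing (all of step 2 and value of joint gauge_slide below 0.006 m and contact force between each of the arm, the fingers and anything else below 0.1 N and linear speed of pin below 0.02 m/s).
It fails at once if The foot presses on a spacer with more than 35 N (contact force between gauge_foot and spacer_low above 35 N or contact force between gauge_foot and spacer_high above 35 N).
It fails at once if Either spacer is shifted by more than 15 mm (distance of any of spacer_low, spacer_high from where it was at the start of the episode above 0.015 m).
It fails at once if The thermostat base is shifted by more than 20 mm or tipped by more than 20 degrees (distance of thermostat_base from where it was at the start of the episode above 0.02 m or angle between thermostat_base's own z axis and vertical above 0.35 rad).
It fails at once if The sensor puck is shifted by more than 20 mm or tipped by more than 20 degrees (distance of sensor_puck from where it was at the start of the episode above 0.02 m or angle between sensor_puck's own z axis and vertical above 0.35 rad).
It fails at once if The immersion pocket is shifted by more than 20 mm or tipped by more than 20 degrees (distance of pocket from where it was at the start of the episode above 0.02 m or angle between pocket's own z axis and vertical above 0.35 rad).
It also fails if it takes over 51 s, if anything falls off the work surface, if the arm or the gripper's body presses on something with over 40 N, if the wrist force passes 120 N, or if a joint passes its speed limit or range.

### The arm

A 6-joint arm with a two-finger parallel gripper is mounted at the origin on the work surface. World frame = base frame: x ahead of the robot, y to its left, z up, the work surface at z = 0. Lengths are in m, angles in degrees, forces in N, time in s.
With the tool pointing down it reaches from about 0.25 to 0.725 m from the base axis. Payload 9.7 kg.
Tool frame: the origin (TCP) lies on the centre line of the jaws, within the pads' length; the fingertips stand tip_extent ahead of it and the grasp point (between the pads) lies 3 mm ahead of it (tip_extent is the distance from the TCP to the fingertips, in m); z points along the fingers, y is the line along which they close (so a half turn about z gives the same grasp; the last joint's range is limited). The gripper opens to 85 mm and grips with 20 to 120 N. Pads are 22 mm wide; open, the fingers measure 114 mm over their backs; the gripper's body (76 mm by 85 mm) begins 54 mm behind the grasp point. The pads swing forward as they close: fully open they stand 13 mm farther back than shut.
Start: joints at [-73.167, 4.979, 10.078, 95.1, 0, 90], TCP at [0.159, -0.526, 0.253] pointing down, gripper open.
Joint ranges: [-179.16, 179.16], [-48.56, 103.87], [-65.8, 70.77], [-126.05, 130.52], [-82.76, 87.17], [-180, 180]. Speed limits (degrees/s): [127.2, 127.2, 147.25, 180, 180, 180].

### API

Orientations are given as [roll, pitch, yaw] about the fixed x, y, z axes, in that order (R = Rz(yaw) Ry(pitch) Rx(roll)).
In Python, from workcell import * gives the robot as it stands.
- The arm moves only by the tool servo_tool, never from a script. Its argument "rows" is a list of rows, each an object with "offset": the shift along the tool's x, y, z as a fraction of full scale, a list of three; "yaw": the turn about the tool's z as a fraction of full scale; "claw": the closure, from 0 (fully open) to 1 (shut). A call has 1 to 12 rows; each row is the pose to reach, as a shift and turn from the pose commanded when the call began, along the tool's axes at that moment, turning the shorter way round; what a row does not reach only later rows make up. Full scale, the value 1, is 0.1 m for a shift and pi rad for a turn. A row lasts 1/8 s, in which the tool goes at most 62.5 mm and 10.7 degrees, less where a joint would pass 70% of its speed; a pose out of reach is approached as far as the arm can. A call with a number of a shift or a turn outside -1 to 1 is refused whole. A call with a gripper value outside its range is refused whole. The fingers move at their own pace and stop on an object; "squeeze" is the grip in N (left out, the last holds). Time passes only in rows, so rows that repeat a pose let the fingers close. It gives the time, the measured TCP pose, the force, the opening and the grip force at its end, in the units of the state.
- get_obs(): the state, without advancing time (a new reading comes with each control period).
- camera(name): name is "scene" or "top" or "wrist"; returns (picture, depth): 400x640x3 uint8, red, green, blue; 400x640 float32, m along the optical axis (not along the pixel's ray), 0 where there is no reading.
- camera_info(name): a dict with "fx", "fy", "cx", "cy" (pixels), "cam_to_world" (4x4, takes a point from camera to world coordinates); the wrist camera has in their place "hand_eye" (4x4, takes a point from camera to tool coordinates, whose origin is the TCP and whose axes are the flange's). Camera axes: x right, y up, looking along -z (the intrinsics and any distortion apply to the point x, -y, -z); pixel columns grow to the right and rows downward; lengths in m; the calibration is good to about 2 mm. A picture is of the moment at which its call begins: read the wrist's pose just before it. camera_info takes no time and is no camera call.
- job_done(): hands the job in; it is judged then, once.
The state is a dict: "time": time; "q": joint angles; "qd": joint speeds; "joint_efforts": joint torques, N m; "ee_pos": TCP position; "tcp_rot": TCP orientation; "wrist_force": force on the tool from outside, world axes, zero at the start; "torque": the same for the moment, N m; "opening": finger opening in m; "grasp_force": force on a finger pad.
Only numpy, scipy, OpenCV 4.12 (cv2) and the standard library are available. Lean on these libraries where they do the work, as an engineer would, in place of code of your own. Each camera call takes 0.05 s, during which the arm holds its last target. There are 200 camera calls.

## Working session

There is one attempt and no reset: what is moved stays moved. The work goes in short steps, Python scripts to look and compute and a tool call to move; the robot and the scene stay as the last step left them, time stands still between calls to the robot, and variables do not carry over. Pictures are saved under pics/ and viewed, at most 10 in all, crops included, and the job is handed in when it is done.

Besides the shell and the picture viewer there is one more tool, called after "Emit:" as a command line: name --argument value ..., lists and objects as JSON in quotes. servo_tool: Moves the arm, as the interface text tells. Its arguments: {"type":"object","properties":{"rows":{"type":"array"},"squeeze":{"type":"number"}},"required":["rows"]}

```bash
mkdir -p pics; ls; cat > h.py <<'E'
from workcell import *
import numpy as np, cv2
from scipy.spatial.transform import Rotation as R
def snap(n,f):
    o=get_obs(); p,d=camera(n); cv2.imwrite(f'pics/{f}.png',p[:,:,::-1]); np.savez(f'/tmp/{f}.npz',p=p,d=d,pos=o['ee_pos'],rot=o['tcp_rot'],n=n); return p,d
def cloud(f):
    z=np.load(f'/tmp/{f}.npz'); d=z['d']; i=camera_info(str(z['n'])); v,u=np.mgrid[:400,:640]
    P=np.stack([(u-i['cx'])/i['fx']*d,-(v-i['cy'])/i['fy']*d,-d,np.ones_like(d)],-1)
    if 'cam_to_world' in i: T=np.array(i['cam_to_world'])
    else:
        W=np.eye(4); W[:3,:3]=R.from_euler('xyz',z['rot'],degrees=True).as_matrix(); W[:3,3]=z['pos']; T=W@np.array(i['hand_eye'])
    W=(P@T.T)[...,:3]; W[d==0]=np.nan; return W
E
python3 - <<'E'
from h import *
o=get_obs(); print(o)
for n in ['scene','top']:
    snap(n,n+'0'); print({k:np.round(v,3).tolist() for k,v in camera_info(n).items()})
i=camera_info('wrist');print({k:np.round(v,3).tolist() for k,v in i.items()})
E
```

```text
pics
{'time': 0.0, 'q': array([-7.31661222e+01,  5.01124919e+00,  1.00351640e+01,  9.51007111e+01,
        1.18931536e-04,  8.99997483e+01]), 'qd': array([ 0.0018407 , -0.11176738, -0.03983778, -0.0248086 ,  0.184557  ,
        0.04153548]), 'joint_efforts': array([ 1.12151567e-03, -5.20392573e+01,  4.64800072e+01,  1.63774652e-02,
       -1.08613360e-04,  2.06911454e-05]), 'ee_pos': array([ 0.15922021, -0.52623615,  0.25258799]), 'tcp_rot': array([-1.79923204e+02, -1.19268853e-04,  1.68341294e+01]), 'wrist_force': array([-0.80454082,  0.28113655, -0.84045774]), 'torque': array([-0.03400822, -0.00582341,  0.0008126 ]), 'grasp_force': 0.0, 'opening': 0.08534725910568802}
{'fx': 484.818, 'fy': 484.818, 'cx': 321.108, 'cy': 196.523, 'cam_to_world': [[-0.683, -0.532, 0.501, 1.012], [0.73, -0.513, 0.451, 0.41], [0.017, 0.674, 0.739, 0.672], [0.0, 0.0, 0.0, 1.0]]}
{'fx': 376.88, 'fy': 376.88, 'cx': 318.192, 'cy': 206.217, 'cam_to_world': [[0.019, 0.988, -0.151, 0.482], [-0.999, 0.025, 0.039, 0.051], [0.042, 0.15, 0.988, 0.879], [0.0, 0.0, 0.0, 1.0]]}
{'fx': 328.649, 'fy': 328.649, 'cx': 314.972, 'cy': 201.753, 'hand_eye': [[-0.001, 0.965, 0.263, 0.066], [1.0, 0.001, 0.0, -0.0], [0.0, 0.263, -0.965, -0.121], [0.0, 0.0, 0.0, 1.0]]}
```

View pics/top0.png

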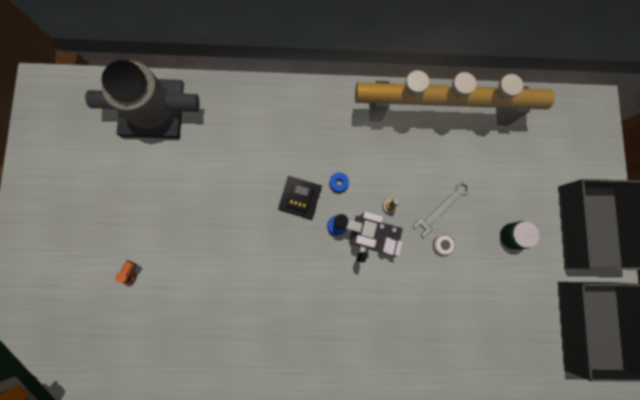

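View pics/scene0.png

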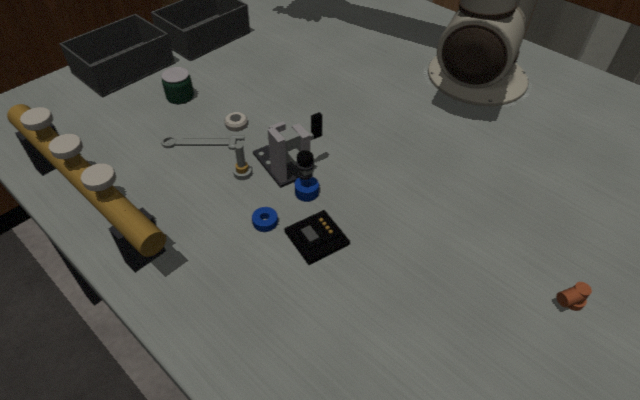

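The top view shows the gauge at about (370,235). The pin handle is at (361,256), the cap at (340,222), the notch block at about (393,245), and the foot spacer at (336,226). The bystanders are nearby. Next I'll get metric positions.

```bash
python3 - <<'E'
from h import *
C=cloud('top0'); p=np.load('/tmp/top0.npz')['p']
for n,(u,v) in dict(handle=(361,256),cap=(340,221),capR=(343,219),notch=(393,245),plate=(366,242),col=(372,217),slide=(370,229),ringfar=(339,176),table=(300,300),table2=(420,300),puck=(445,238),pocket=(389,204),therm=(300,190)).items(): print(n,C[v,u].round(4),p[v,u])
# z map
z=C[...,2]; 
print((z[205:268:2,326:408:3]*1000).astype(int))
im=cv2.resize(p[160:280,280:460],None,fx=4.4,fy=4.4,interpolation=cv2.INTER_CUBIC); im=cv2.convertScaleAbs(im,alpha=1.5); cv2.imwrite('pics/topc.png',im[:,:,::-1])
E
```

```text
handle [ 0.4984 -0.0674  0.1174] [20 19 18]
cap [ 0.5705 -0.0262  0.0977] [31 30 30]
capR [ 0.5754 -0.0329  0.0934] [32 30 30]
notch [ 0.5258 -0.1508  0.0424] [192 180 182]
plate [ 0.5281 -0.0813  0.0952] [197 185 187]
col [ 0.5791 -0.0914  0.1096] [195 183 185]
slide [ 0.5549 -0.0888  0.1004] [168 168 160]
ringfar [ 0.6859 -0.0306  0.0176] [ 40  85 170]
table [ 0.3991  0.0535 -0.0005] [145 144 137]
table2 [ 4.033e-01 -2.223e-01  1.000e-04] [142 143 134]
puck [ 0.5459 -0.2789  0.0167] [190 181 168]
pocket [ 0.62   -0.1452  0.0315] [106  82  45]
therm [0.6491 0.0599 0.022 ] [104 100  98]
[[                   0                   -1                    0
                     0                   -2                   -1
                    -3                    0                    2
                     2                   -2                   -1
                    -3                    0                    1
                    -3                    0                    1
                     3                   13                   14
                    30                   51        
[... 18342 characters left out ...]
    -2
                    -1]
 [                   0                    0                   -2
                    -1                    0                    0
                    -2                    1                   -2
                    -1                   -2                    0
                    -1                   -1                    1
                     0                    0                    0
                     0                   -1                    2
                     0                    0                    0
                     0                    1                    1
                    -1]]<stdin>:6: RuntimeWarning: invalid value encountered in cast
```

View pics/topc.png

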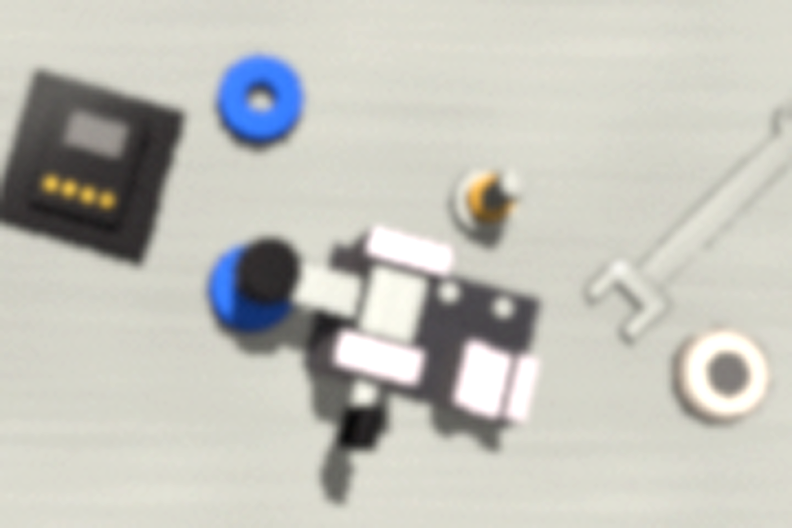

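The 26 mm spacer is under the foot (z is about 26 mm there), and the gauge is yawed about -14°. Next I'll fit the gauge frame.

```bash
cat >> h.py <<'E'
def fit(f,mask2=None):
    C=cloud(f); m=np.isfinite(C[...,2])
    def rect(lo,hi,xr,yr):
        k=m&(C[...,2]>lo)&(C[...,2]<hi)&(C[...,0]>xr[0])&(C[...,0]<xr[1])&(C[...,1]>yr[0])&(C[...,1]<yr[1])
        P=C[k]; r=cv2.minAreaRect((P[:,:2]*1000).astype(np.float32)); return P.mean(0).round(4),P.shape[0],np.round(r[0],1),np.round(r[1],1),round(r[2],1)
    print('plate',rect(.092,.104,(.50,.545),(-.13,-.05)))
    print('column',rect(.106,.118,(.55,.62),(-.15,-.05)))
    print('handle',rect(.112,.128,(.46,.52),(-.11,-.04)))
    print('cap',rect(.090,.102,(.53,.62),(-.06,0.01)))
    print('block',rect(.053,.065,(.47,.58),(-.21,-.11)))
    print('floor',rect(.039,.050,(.47,.58),(-.21,-.11)))
E
python3 -c "
from h import *
fit('top0')"
```

```text
plate (array([ 0.532 , -0.0816,  0.098 ]), 198, array([527.7, -81.8]), array([38.6, 41.2]), 18.4)
column (array([ 0.5789, -0.0926,  0.1114]), 137, array([579.3, -92.9]), array([39.7, 14.1]), 75.1)
handle (array([ 0.497 , -0.0718,  0.1189]), 64, array([496.7, -72.5]), array([12.3, 19.3]), 76.8)
cap (array([ 0.5715, -0.0293,  0.0957]), 156, array([572. , -29.6]), array([27.6, 27.6]), 1.0)
block (array([ 0.5214, -0.1454,  0.059 ]), 156, array([ 521.6, -145.7]), array([36.8, 32.2]), 76.0)
floor (array([ 0.5213, -0.1452,  0.0449]), 108, array([ 522.5, -141.9]), array([29. , 31.6]), 75.7)
```

Emit:
servo_tool --rows '[{"offset":[0.5,-0.37,0],"yaw":0,"claw":0},{"offset":[1,-0.74,0],"yaw":0,"claw":0},{"offset":[1,-0.74,0],"yaw":0,"claw":0}]'

```text
time: 0.48
ee_pos: [0.2353, -0.4242, 0.2536]
tcp_rot: [180.0, -0.0, 17.1]
wrist_force: [0.4, -0.9, 0.1]
opening: 0.0851
grasp_force: 0.0
```

Emit:
servo_tool --rows '[{"offset":[0.5,-0.37,0],"yaw":0,"claw":0},{"offset":[1,-0.74,0],"yaw":0,"claw":0},{"offset":[1,-0.74,0],"yaw":0,"claw":0}]'

```text
time: 0.85
ee_pos: [0.3095, -0.3248, 0.2533]
tcp_rot: [-180.0, -0.0, 17.1]
wrist_force: [-0.5, -0.6, -0.2]
opening: 0.0851
grasp_force: 0.0
```

Emit:
servo_tool --rows '[{"offset":[0.5,-0.37,0],"yaw":0,"claw":0},{"offset":[1,-0.74,0],"yaw":0,"claw":0},{"offset":[1,-0.74,0],"yaw":0,"claw":0}]'

```text
time: 1.23
ee_pos: [0.3837, -0.2253, 0.2529]
tcp_rot: [-180.0, 0.0, 17.1]
wrist_force: [0.0, -0.5, 0.1]
opening: 0.0851
grasp_force: 0.0
```

Emit:
servo_tool --rows '[{"offset":[0.5,-0.37,0],"yaw":0.05,"claw":0},{"offset":[1,-0.74,0],"yaw":0.1,"claw":0},{"offset":[1,-0.74,0],"yaw":0.1735,"claw":0},{"offset":[1,-0.74,0],"yaw":0.1735,"claw":0}]'

```text
time: 1.72
ee_pos: [0.4567, -0.1282, 0.2528]
tcp_rot: [180.0, 0.1, -14.6]
wrist_force: [-0.9, 0.2, 0.1]
opening: 0.0854
grasp_force: 0.0
```

Emit:
servo_tool --rows '[{"offset":[0.12,-0.32,0],"yaw":0,"claw":0},{"offset":[0.247,-0.64,0.3],"yaw":0,"claw":0},{"offset":[0.247,-0.64,0.3],"yaw":0,"claw":0}]'

```text
time: 2.1
ee_pos: [0.4903, -0.0998, 0.2209]
tcp_rot: [-178.8, 0.3, -12.0]
wrist_force: [-0.3, 0.8, 0.5]
opening: 0.0853
grasp_force: 0.0
```

```bash
python3 -c "
from h import *
o=get_obs();print(o['ee_pos'],o['tcp_rot'])
snap('wrist','w1'); fit('w1')"
```

```text
[ 0.4903083  -0.09981819  0.2208657 ] [-178.76073262    0.2508401   -12.01736871]
plate (array([ 0.5311, -0.0811,  0.0983]), 1593, array([524.7, -81.6]), array([44.5, 42. ]), 18.1)
column (array([ 0.5785, -0.0927,  0.112 ]), 1365, array([578.6, -92.5]), array([40.2, 14. ]), 75.8)
handle (array([ 0.4974, -0.0724,  0.1193]), 490, array([496.4, -72. ]), array([11.6, 19.9]), 75.6)
cap (array([ 0.5712, -0.0298,  0.0959]), 1394, array([561. , -42.8]), array([63.8, 29.4]), 53.4)
block (array([ 0.5214, -0.1449,  0.0597]), 989, array([ 530. , -130.9]), array([76.8, 41.5]), 56.2)
floor (array([ 0.5222, -0.1448,  0.045 ]), 674, array([ 538. , -128.1]), array([76.2, 41.2]), 48.7)
```

View pics/w1.png

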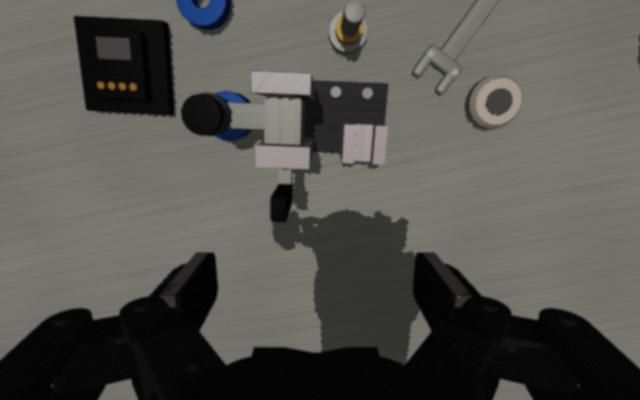

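The wrist picture shows the handle at (282,203), the plate at (283,155), and the block with its notch at (365,145). The last move fell short, with the yaw shifted as well, so I'll check the joints.

```bash
python3 -c "
from h import *
o=get_obs();print(o['ee_pos'],o['tcp_rot'],o['q'].round(1),o['qd'].round(1),o['time'])"
```

```text
[ 0.49006705 -0.10010012  0.22233623] [-1.78780210e+02  1.67844279e-01 -1.20612411e+01] [-12.2  -2.2  -0.7  91.7   1.2 179.9] [-0.3 -1.5  1.4  0.9 -0.3  0.3] 2.15
```

Emit:
servo_tool --rows '[{"offset":[0,0,0],"yaw":0,"claw":0},{"offset":[0,0,0],"yaw":0,"claw":0}]'

```text
time: 2.4
ee_pos: [0.4902, -0.1002, 0.2243]
tcp_rot: [-178.8, -0.1, -12.1]
wrist_force: [-0.6, -0.2, -0.1]
opening: 0.0854
grasp_force: 0.0
```

```bash
python3 -c "
from h import *
o=get_obs();print(o['ee_pos'],o['tcp_rot'],o['q'].round(1),o['qd'].round(1),o['time'])"
```

```text
[ 0.49020773 -0.10021964  0.2242972 ] [-1.78778916e+02 -5.69238810e-02 -1.21214411e+01] [-12.2  -2.4  -0.7  91.7   1.2 179.9] [ 0.   0.  -0.3 -0.1  0.1  0.1] 2.4
```

Joint 6 is at its limit, so I'll take the half-turn-equivalent grasp.

Emit:
servo_tool --rows '[{"offset":[0,0,0],"yaw":-0.05,"claw":0},{"offset":[0,0,0],"yaw":-0.11,"claw":0},{"offset":[0,0,0],"yaw":-0.17,"claw":0},{"offset":[0,0,0],"yaw":-0.23,"claw":0},{"offset":[0,0,0],"yaw":-0.29,"claw":0},{"offset":[0,0,0],"yaw":-0.35,"claw":0},{"offset":[0,0,0],"yaw":-0.41,"claw":0},{"offset":[0,0,0],"yaw":-0.47,"claw":0},{"offset":[0,0,0],"yaw":-0.53,"claw":0},{"offset":[0,0,0],"yaw":-0.59,"claw":0},{"offset":[0,0,0],"yaw":-0.65,"claw":0},{"offset":[0,0,0],"yaw":-0.65,"claw":0}]'

```text
time: 3.9
ee_pos: [0.4902, -0.1, 0.224]
tcp_rot: [179.4, -1.1, 104.9]
wrist_force: [-0.3, 0.3, -0.0]
opening: 0.0852
grasp_force: 0.0
```

Emit:
servo_tool --rows '[{"offset":[0,0,0],"yaw":-0.05,"claw":0},{"offset":[0,0,0],"yaw":-0.11,"claw":0},{"offset":[0,0,0],"yaw":-0.17,"claw":0},{"offset":[0,0,0],"yaw":-0.23,"claw":0},{"offset":[0,0,0],"yaw":-0.29,"claw":0},{"offset":[0,0,0],"yaw":-0.337,"claw":0},{"offset":[0,0,0],"yaw":-0.337,"claw":0},{"offset":[0,0,0],"yaw":-0.337,"claw":0}]'

```text
time: 4.9
ee_pos: [0.4901, -0.0999, 0.2234]
tcp_rot: [178.8, -0.1, 165.3]
wrist_force: [-1.0, 0.1, 0.7]
opening: 0.0852
grasp_force: 0.0
```

```bash
cat >> h.py <<'E'
def to(x,y,z,yaw=None):
    o=get_obs(); r=R.from_euler('xyz',o['tcp_rot'],degrees=True); d=r.inv().apply(np.array([x,y,z])-o['ee_pos'])
    print('pos',np.round(o['ee_pos'],4),'rot',np.round(o['tcp_rot'],2),'q',o['q'].round(1),'t',o['time'],'\noffset',(d*10).round(3))
YAW=np.radians(-14.5); c,s=np.cos(YAW),np.sin(YAW)
def g2w(X,Y): return .5566+c*X-s*Y, -.0877+s*X+c*Y
E
python3 -c "
from h import *
x,y=g2w(-.062,0);print(x,y,g2w(0,.06),g2w(-.02,-.065)); to(x,y,.185); to(x,y,.1085)
C=cloud('w1');k=(abs(C[...,2]-.1195)<.006)&(abs(C[...,0]-.497)<.03)&(abs(C[...,1]+.072)<.03)
P=C[k][:,:2];print(P.min(0),P.max(0))
for lo,hi,X,Y in [(.09,.103,(-.045,-.010),(-.03,.03)),(.105,.118,(.01,.05),(-.03,.03)),(.09,.102,(-.02,.02),(.04,.08)),(.055,.064,(-.05,.01),(-.09,-.04)),(.04,.05,(-.04,.0),(-.08,-.05)),(.112,.126,(-.08,-.05),(-.02,.02))]:
  G=np.stack([(C[...,0]-.5566)*c+(C[...,1]+.0877)*s,-(C[...,0]-.5566)*s+(C[...,1]+.0877)*c],-1)
  k=(C[...,2]>lo)&(C[...,2]<hi)&(G[...,0]>X[0])&(G[...,0]<X[1])&(G[...,1]>Y[0])&(G[...,1]<Y[1])
  r=cv2.minAreaRect((G[k]*1000).astype('f4'));print(np.round(r[0],1),np.round(r[1],1),round(r[2],1))
"
```

```text
0.4965748462965573 -0.07217643974862463 (np.float64(0.5716228002432665), np.float64(-0.029611141577313538)) (np.float64(0.5209623469288991), np.float64(-0.14562199654348817))
pos [ 0.4901 -0.0999  0.2234] rot [ 1.7878e+02 -7.0000e-02  1.6527e+02] q [-12.2  -2.4  -0.7  91.7   1.2   2.6] t 4.9 
offset [0.008 0.276 0.39 ]
pos [ 0.4901 -0.0999  0.2234] rot [ 1.7878e+02 -7.0000e-02  1.6527e+02] q [-12.2  -2.4  -0.7  91.7   1.2   2.6] t 4.9 
offset [0.007 0.259 1.155]
[ 0.48687194 -0.07972904] [ 0.50745468 -0.06454544]
[-23.1   0.6] [26.1 40.2] 0.1
[23.   0.8] [14.  40.2] 0.3
[-0.1 60.2] [29.4 29. ] 51.0
[-19.6 -64.4] [31.9 36.2] 0.4
[-19.6 -65.2] [31.8 15.2] 1.7
[-61.7   0.1] [19.9 11.6] 0.0
```

Emit:
servo_tool --rows '[{"offset":[0.008,0.276,0.2],"yaw":0,"claw":0},{"offset":[0.008,0.276,0.4],"yaw":0,"claw":0},{"offset":[0.008,0.274,0.6],"yaw":0,"claw":0},{"offset":[0.008,0.274,0.6],"yaw":0,"claw":0}]'

```text
time: 5.4
ee_pos: [0.4957, -0.0716, 0.1627]
tcp_rot: [178.8, -0.2, 165.4]
wrist_force: [1.0, -0.0, 0.2]
opening: 0.086
grasp_force: 0.0
```

```bash
python3 -c "
from h import *
x,y=g2w(-.062,0.0003); to(x,y,.1085)"
```

```text
pos [ 0.4957 -0.0716  0.1627] rot [178.79  -0.22 165.41] q [-8.9 -2.5 -7.6 85.   1.2  5.7] t 5.4 
offset [-0.012 -0.012  0.542]
```

Emit:
servo_tool --rows '[{"offset":[-0.01,-0.012,0.25],"yaw":0,"claw":0},{"offset":[-0.01,-0.012,0.5],"yaw":0,"claw":0},{"offset":[-0.01,-0.012,0.54],"yaw":0,"claw":0.3},{"offset":[-0.01,-0.012,0.54],"yaw":0,"claw":0.6},{"offset":[-0.01,-0.012,0.54],"yaw":0,"claw":0.8},{"offset":[-0.01,-0.012,0.54],"yaw":0,"claw":1},{"offset":[-0.01,-0.012,0.54],"yaw":0,"claw":1},{"offset":[-0.01,-0.012,0.54],"yaw":0,"claw":1}]' --squeeze 40

```text
time: 6.4
ee_pos: [0.4977, -0.0722, 0.1108]
tcp_rot: [178.8, 0.0, 165.6]
wrist_force: [-1.3, -0.9, 6.2]
opening: 0.0115
grasp_force: 42.0
```

```bash
python3 -c "
from h import *
o=get_obs();print(o['wrist_force'],o['torque'])
p=o['ee_pos'];to(p[0]-.06*c,p[1]-.06*s,p[2])"
```

```text
[-1.32736146 -0.87362462  6.24472751] [-0.10266079  0.1234816  -0.09116766]
pos [ 0.4977 -0.0722  0.1108] rot [1.7878e+02 1.0000e-02 1.6556e+02] q [ -8.9  -2.  -12.8  79.1   1.2   5.6] t 6.4 
offset [ 0.6    0.001 -0.   ]
```

Emit:
servo_tool --rows '[{"offset":[0.03,0,0],"yaw":0,"claw":1},{"offset":[0.08,0,0],"yaw":0,"claw":1},{"offset":[0.15,0,0],"yaw":0,"claw":1},{"offset":[0.23,0,0],"yaw":0,"claw":1},{"offset":[0.31,0,0],"yaw":0,"claw":1},{"offset":[0.39,0,0],"yaw":0,"claw":1},{"offset":[0.47,0,0],"yaw":0,"claw":1},{"offset":[0.55,0,0],"yaw":0,"claw":1},{"offset":[0.62,0,0],"yaw":0,"claw":1},{"offset":[0.65,0,0],"yaw":0,"claw":1},{"offset":[0.65,0,0],"yaw":0,"claw":1},{"offset":[0.65,0,0],"yaw":0,"claw":1}]'

```text
time: 7.9
ee_pos: [0.4345, -0.0559, 0.1099]
tcp_rot: [178.8, -0.1, 165.6]
wrist_force: [0.5, -0.0, -0.9]
opening: 0.0114
grasp_force: 41.1
```

```bash
python3 -c "
from h import *
snap('wrist','w2');snap('scene','s2')
im=cv2.imread('pics/s2.png')[80:220,220:400]; cv2.imwrite('pics/s2c.png',cv2.convertScaleAbs(cv2.resize(im,None,fx=4,fy=4,interpolation=cv2.INTER_CUBIC),alpha=1.4))
p=get_obs()['ee_pos'];x,y=g2w(-.131,-.065);to(x,y,p[2])"
```

```text
pos [ 0.4345 -0.0559  0.1099] rot [ 1.7878e+02 -8.0000e-02  1.6556e+02] q [ -8.1 -10.9 -21.   79.8   1.2   6.4] t 8.0 
offset [ 0.049 -0.652 -0.014]
```

View pics/s2c.png

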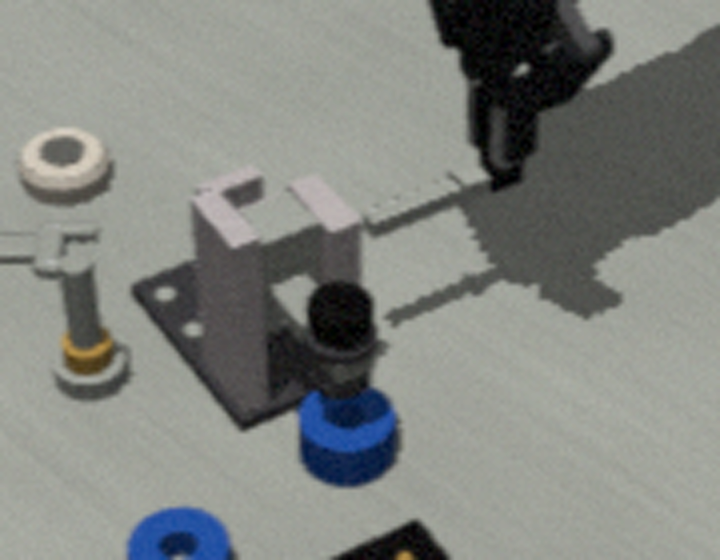

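View pics/w2.png

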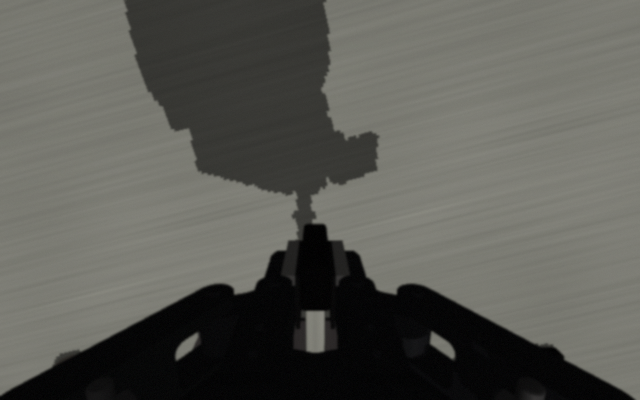

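The scene crop shows the pin fully drawn. The shank runs level from (370,225) to (455,185), with its tip clear of the plate, and the handle is held between the fingers. I'll measure the shank in the hand.

```bash
cat >> h.py <<'E'
def W2G(P): 
    dx,dy=P[...,0]-.5566,P[...,1]+.0877; return np.stack([c*dx+s*dy,-s*dx+c*dy,P[...,2]],-1)
E
python3 -c "
from h import *
t=get_obs()['ee_pos'];print('tcp g',W2G(t))
snap('top','t2')
for f in ['s2','t2']:
  C=cloud(f);G=W2G(C);k=(G[...,0]>-.12)&(G[...,0]<-.037)&(abs(G[...,1])<.02)&(G[...,2]>.06)&(G[...,2]<.087)
  P=G[k];print(f,len(P))
  for a in np.arange(-.12,-.035,.005):
    q=P[(P[:,0]>a)&(P[:,0]<=a+.005)]
    if len(q): print(round(a,3),len(q),np.percentile(q[:,1],[5,95]).round(4),np.percentile(q[:,2],[50,90]).round(4))
  print('tip',P[P[:,2]>.075][:,0].max() if len(P) else '')
  k=(abs(G[...,0]-(-.122))<.02)&(abs(G[...,1])<.02)&(G[...,2]>.06);
"
```

```text
tcp g [-0.12613855  0.00020681  0.1099322 ]
s2 263
-0.12 26 [-0.0024  0.0077] [0.0793 0.084 ]
-0.115 17 [-0.0021  0.0082] [0.0791 0.0797]
-0.11 14 [-0.0049  0.0092] [0.0798 0.0811]
-0.105 34 [-0.0053  0.0109] [0.0777 0.0815]
-0.1 15 [-0.0028  0.0077] [0.0783 0.0793]
-0.095 17 [-0.002   0.0074] [0.0774 0.0802]
-0.09 19 [-0.0018  0.0081] [0.0782 0.0799]
-0.085 18 [-0.0025  0.0089] [0.078  0.0796]
-0.08 17 [-0.0018  0.0072] [0.0772 0.0794]
-0.075 15 [-0.0029  0.0069] [0.0782 0.0809]
-0.07 19 [-0.0026  0.008 ] [0.0774 0.0797]
-0.065 18 [-0.0015  0.0075] [0.0771 0.0799]
-0.06 17 [-0.0014  0.0074] [0.0787 0.0806]
-0.055 15 [-0.0027  0.0071] [0.0758 0.0789]
-0.04 2 [0.0199 0.0199] [0.0752 0.0811]
tip -0.03791071932426624
t2 57
-0.105 2 [0.0087 0.0088] [0.0681 0.0693]
-0.1 2 [0.0051 0.0057] [0.0737 0.0761]
-0.095 1 [0.0057 0.0057] [0.0737 0.0737]
-0.075 3 [0.001  0.0049] [0.078  0.0792]
-0.07 13 [-0.0028  0.0055] [0.078  0.0797]
-0.065 13 [-0.0038  0.0054] [0.0793 0.0808]
-0.06 13 [-0.0031  0.0058] [0.0788 0.0809]
-0.055 10 [-0.0035  0.0054] [0.0784 0.0793]
tip -0.05086777799411475
```

Emit:
servo_tool --rows '[{"offset":[0.0,-0.1,0],"yaw":0,"claw":1},{"offset":[0,-0.25,-0.005],"yaw":0,"claw":1},{"offset":[0,-0.4,-0.01],"yaw":0,"claw":1},{"offset":[0,-0.55,-0.015],"yaw":0,"claw":1},{"offset":[0,-0.655,-0.02],"yaw":0,"claw":1},{"offset":[0,-0.655,-0.02],"yaw":0,"claw":1},{"offset":[0,-0.655,-0.02],"yaw":0,"claw":1},{"offset":[0,-0.655,-0.02],"yaw":0,"claw":1}]'

```text
time: 9.05
ee_pos: [0.4181, -0.119, 0.1105]
tcp_rot: [178.8, -0.1, 165.6]
wrist_force: [-1.0, 0.1, -0.1]
opening: 0.0113
grasp_force: 41.1
```

```bash
python3 -c "
from h import *
t=get_obs()['ee_pos'];print('tcp g',W2G(t))
snap('top','t3')
C=cloud('t3');G=W2G(C);
def m(X,Y,Z):
  k=(G[...,0]>X[0])&(G[...,0]<X[1])&(G[...,1]>Y[0])&(G[...,1]<Y[1])&(G[...,2]>Z[0])&(G[...,2]<Z[1]); r=cv2.minAreaRect((G[k]*1000).astype('f4'));print(np.round(r[0],1),np.round(r[1],1),round(r[2],1),k.sum(), G[k].mean(0).round(4))
m((-.1,-.04),(-.09,-.04),(.07,.09)); m((-.04,0),(-.09,-.04),(.054,.066)); m((-.04,0),(-.08,-.05),(.04,.05))
x,y=g2w(-.0645,-.0655); to(x,y,t[2])
to(x,y,t[2]-.0245)"
```

```text
tcp g [-0.1262197  -0.0649556   0.11052225]Traceback (most recent call last):
  File "<string>", line 8, in <module>
    m((-.1,-.04),(-.09,-.04),(.07,.09)); m((-.04,0),(-.09,-.04),(.054,.066)); m((-.04,0),(-.08,-.05),(.04,.05))
    ~^^^^^^^^^^^^^^^^^^^^^^^^^^^^^^^^^^
  File "<string>", line 7, in m
    k=(G[...,0]>X[0])&(G[...,0]<X[1])&(G[...,1]>Y[0])&(G[...,1]<Y[1])&(G[...,2]>Z[0])&(G[...,2]<Z[1]); r=cv2.minAreaRect((G[k]*1000).astype('f4'));print(np.round(r[0],1),np.round(r[1],1),round(r[2],1),k.sum(), G[k].mean(0).round(4))
                                                                                                         ~~~~~~~~~~~~~~~^^^^^^^^^^^^^^^^^^^^^^^^^^
cv2.error: OpenCV(4.12.0) /io/opencv/modules/imgproc/src/convhull.cpp:143: error: (-215:Assertion failed) total >= 0 && (depth == CV_32F || depth == CV_32S) in function 'convexHull'
```

Emit:
servo_tool --rows '[{"offset":[-0.1,0,0],"yaw":0,"claw":1},{"offset":[-0.25,0,0],"yaw":0,"claw":1},{"offset":[-0.4,0,0],"yaw":0,"claw":1},{"offset":[-0.53,0,0],"yaw":0,"claw":1},{"offset":[-0.615,0,0],"yaw":0,"claw":1},{"offset":[-0.615,0,0],"yaw":0,"claw":1},{"offset":[-0.615,0,0],"yaw":0,"claw":1},{"offset":[-0.615,0,0],"yaw":0,"claw":1}]'

```text
time: 10.1
ee_pos: [0.4773, -0.1346, 0.1106]
tcp_rot: [178.8, -0.1, 165.6]
wrist_force: [-0.6, -0.2, -0.4]
opening: 0.0114
grasp_force: 41.1
```

```bash
python3 -c "
from h import *
o=get_obs();t=o['ee_pos'];print('tcp g',W2G(t),o['tcp_rot'])
snap('top','t3');snap('scene','s3')
for f in ['t3','s3']:
 C=cloud(f);G=W2G(C);
 def m(X,Y,Z):
  k=(G[...,0]>X[0])&(G[...,0]<X[1])&(G[...,1]>Y[0])&(G[...,1]<Y[1])&(G[...,2]>Z[0])&(G[...,2]<Z[1]); 
  if k.sum()<5: print('none');return
  r=cv2.minAreaRect((G[k]*1000).astype('f4')[:,:2]);print(f,np.round(r[0],1),np.round(r[1],1),round(r[2],1),k.sum(), G[k].mean(0).round(4))
 m((-.04,.02),(-.09,-.04),(.07,.09)); m((-.04,.0),(-.09,-.04),(.054,.066)); m((-.04,0),(-.08,-.05),(.04,.05))
to(t[0],t[1],t[2]-.025)
im=cv2.imread('pics/s3.png')[80:220,220:400]; cv2.imwrite('pics/s3c.png',cv2.convertScaleAbs(cv2.resize(im,None,fx=4,fy=4,interpolation=cv2.INTER_CUBIC),alpha=1.4))
"
```

```text
tcp g [-0.06498601 -0.06524478  0.11060177] [ 1.78775422e+02 -6.61662152e-02  1.65564277e+02]Traceback (most recent call last):
  File "<string>", line 11, in <module>
    m((-.04,.02),(-.09,-.04),(.07,.09)); m((-.04,.0),(-.09,-.04),(.054,.066)); m((-.04,0),(-.08,-.05),(.04,.05))
    ~^^^^^^^^^^^^^^^^^^^^^^^^^^^^^^^^^^
  File "<string>", line 10, in m
    r=cv2.minAreaRect((G[k]*1000).astype('f4')[:,:2]);print(f,np.round(r[0],1),np.round(r[1],1),round(r[2],1),k.sum(), G[k].mean(0).round(4))
cv2.error: OpenCV(4.12.0) /io/opencv/modules/imgproc/src/convhull.cpp:143: error: (-215:Assertion failed) total >= 0 && (depth == CV_32F || depth == CV_32S) in function 'convexHull'
```

```bash
python3 -c "
from h import *
t=get_obs()['ee_pos']
for f in ['t3','s3']:
 C=cloud(f);G=W2G(C);
 def m(X,Y,Z):
  k=(G[...,0]>X[0])&(G[...,0]<X[1])&(G[...,1]>Y[0])&(G[...,1]<Y[1])&(G[...,2]>Z[0])&(G[...,2]<Z[1]); 
  if k.sum()<5: print('none');return
  r=cv2.minAreaRect(np.ascontiguousarray((G[k]*1000).astype('f4')[:,:2]));print(f,np.round(r[0],1),np.round(r[1],1),round(r[2],1),k.sum(), G[k].mean(0).round(4))
 m((-.035,.02),(-.09,-.04),(.073,.09)); m((-.04,.0),(-.09,-.04),(.054,.066)); m((-.04,0),(-.08,-.05),(.04,.05))
to(t[0],t[1],t[2]-.025)
"
```

```text
t3 [-12.2 -64.4] [10.2 44.7] 89.5 105 [-0.0117 -0.0641  0.0792]
t3 [-19.3 -64.5] [31.7 36.2] 0.9 110 [-0.0176 -0.0594  0.0595]
t3 [-21.5 -61.8] [11.4 32.6] 70.9 35 [-0.0206 -0.062   0.0444]
s3 [-13.4 -63.3] [12.9 43.3] 88.2 130 [-0.0134 -0.0619  0.0785]
s3 [-24.8 -64.1] [20.2 22.1] 89.3 20 [-0.0255 -0.0662  0.0579]
s3 [-27.9 -73.4] [16.5  3.7] 1.9 13 [-0.0287 -0.0724  0.0472]
pos [ 0.4774 -0.1346  0.1106] rot [ 1.7878e+02 -6.0000e-02  1.6556e+02] q [-16.4  -2.7 -13.5  79.3   1.2  -2. ] t 10.2 
offset [-0.    -0.005  0.25 ]
```

The shank is at y -64.4 against the block's -64.5, and the tip is at about x +10 mm, so they're aligned. Lowering.

Emit:
servo_tool --rows '[{"offset":[0,0,0.04],"yaw":0,"claw":1},{"offset":[0,0,0.09],"yaw":0,"claw":1},{"offset":[0,-0.003,0.14],"yaw":0,"claw":1},{"offset":[0,-0.005,0.18],"yaw":0,"claw":1},{"offset":[0,-0.005,0.21],"yaw":0,"claw":1},{"offset":[0,-0.005,0.235],"yaw":0,"claw":1},{"offset":[0,-0.005,0.245],"yaw":0,"claw":1},{"offset":[0,-0.005,0.245],"yaw":0,"claw":1},{"offset":[0,-0.005,0.245],"yaw":0,"claw":1}]'

```text
time: 11.32
ee_pos: [0.4777, -0.1346, 0.0861]
tcp_rot: [178.8, -0.1, 165.6]
wrist_force: [-0.1, -0.1, -0.3]
opening: 0.0111
grasp_force: 41.2
```

Emit:
servo_tool --rows '[{"offset":[0,0,0.005],"yaw":0,"claw":1},{"offset":[0,0,0.01],"yaw":0,"claw":1},{"offset":[0,0,0.01],"yaw":0,"claw":1}]'

```text
time: 11.7
ee_pos: [0.4776, -0.1346, 0.0857]
tcp_rot: [178.8, -0.0, 165.6]
wrist_force: [-2.3, 0.9, 6.5]
opening: 0.0112
grasp_force: 42.2
```

Emit:
servo_tool --rows '[{"offset":[0,0,-0.002],"yaw":0,"claw":0.85},{"offset":[0,0,-0.002],"yaw":0,"claw":0.7},{"offset":[0,0,-0.002],"yaw":0,"claw":0.55},{"offset":[0,0,-0.002],"yaw":0,"claw":0.55},{"offset":[0,0,-0.002],"yaw":0,"claw":0.55}]'

```text
time: 12.32
ee_pos: [0.4776, -0.1346, 0.0851]
tcp_rot: [178.8, -0.1, 165.6]
wrist_force: [0.2, -0.1, 0.1]
opening: 0.0383
grasp_force: 0.0
```

Emit:
servo_tool --rows '[{"offset":[0,-0.003,-0.15],"yaw":0,"claw":0.55},{"offset":[0,-0.006,-0.4],"yaw":0,"claw":0.55},{"offset":[0,-0.01,-0.7],"yaw":0,"claw":0.55},{"offset":[0,-0.02,-0.85],"yaw":0,"claw":0.8},{"offset":[0,-0.02,-0.85],"yaw":0,"claw":1}]'

```text
time: 12.95
ee_pos: [0.4773, -0.1386, 0.1713]
tcp_rot: [178.8, 0.0, 165.6]
wrist_force: [0.0, -1.2, 0.2]
opening: 0.0027
grasp_force: 0.0
```

```bash
python3 -c "
from h import *
snap('top','t4');snap('scene','s4')
im=cv2.imread('pics/s4.png')[80:220,220:400]; cv2.imwrite('pics/s4c.png',cv2.convertScaleAbs(cv2.resize(im,None,fx=4,fy=4,interpolation=cv2.INTER_CUBIC),alpha=1.4))
for f in ['t4','s4']:
 C=cloud(f);G=W2G(C);
 def m(n,X,Y,Z):
  k=(G[...,0]>X[0])&(G[...,0]<X[1])&(G[...,1]>Y[0])&(G[...,1]<Y[1])&(G[...,2]>Z[0])&(G[...,2]<Z[1]); 
  if k.sum()<5: print('none');return
  r=cv2.minAreaRect(np.ascontiguousarray((G[k]*1000).astype('f4')[:,:2]));print(f,n,np.round(r[0],1),np.round(r[1],1),round(r[2],1),k.sum(), G[k].mean(0).round(4))
 m('shank',(-.037,.02),(-.074,-.055),(.050,.0575)); m('handle',(-.09,-.045),(-.09,-.04),(.085,.105));m('cap',(-.02,.02),(.04,.08),(.09,.1))
x,y=g2w(0,.06); to(x,y,.17)
"
```

```text
t4 shank [-12.4 -64.7] [45.5 17.1] 0.2 115 [-0.0131 -0.0641  0.0545]
t4 handle [-73.3 -64.4] [11.   4.2] 82.8 16 [-0.0732 -0.0635  0.092 ]
t4 cap [ 0.3 60.2] [27.5 27.6] 17.3 157 [-0.0004  0.0604  0.0958]
s4 shank [-14.  -65.5] [45.2 10.8] 9.7 47 [-0.0231 -0.0681  0.0545]
s4 handle [-67.3 -62.5] [20.8 12.9] 0.2 79 [-0.0659 -0.0614  0.0924]
s4 cap [-1.4 61.4] [29.1 31.4] 6.6 195 [-0.0008  0.0633  0.0954]
pos [ 0.4765 -0.1383  0.1694] rot [ 1.7877e+02 -1.2000e-01  1.6556e+02] q [-16.8  -3.1  -7.4  85.9   1.2  -2.4] t 13.05 
offset [-0.65   1.289  0.02 ]
```

View pics/s4c.png

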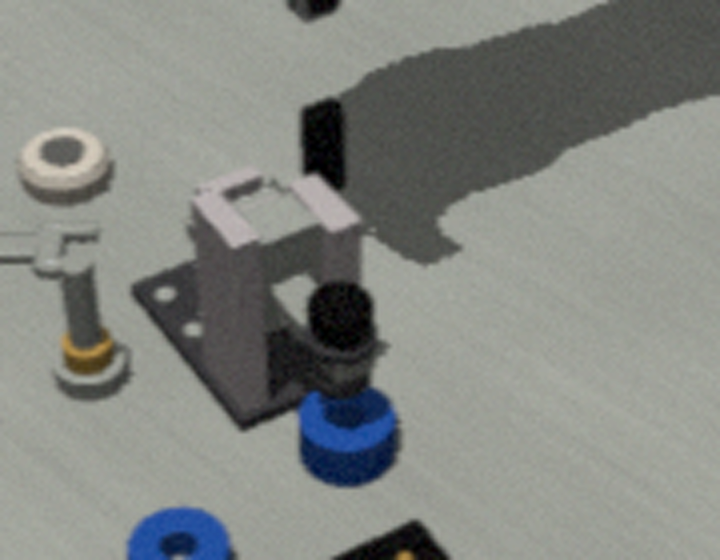

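The scene crop shows the pin parked with its handle upright at (323,145), and depth puts it on the notch floor. On to the cap.

Emit:
servo_tool --rows '[{"offset":[-0.1,0.3,0],"yaw":0,"claw":1},{"offset":[-0.2,0.65,0.01],"yaw":0,"claw":1},{"offset":[-0.3,1,0.02],"yaw":0,"claw":1},{"offset":[-0.3,1,0.02],"yaw":0,"claw":1}]'

```text
time: 13.55
ee_pos: [0.5309, -0.0472, 0.1685]
tcp_rot: [178.8, -0.2, 165.7]
wrist_force: [-0.7, -0.0, -0.1]
opening: 0.0004
grasp_force: 0.0
```

Emit:
servo_tool --rows '[{"offset":[-0.2,0.2,0.1],"yaw":0,"claw":1},{"offset":[-0.35,0.29,0.2],"yaw":0,"claw":1},{"offset":[-0.35,0.29,0.25],"yaw":0,"claw":1},{"offset":[-0.35,0.29,0.25],"yaw":0,"claw":1}]'

```text
time: 14.05
ee_pos: [0.5709, -0.0296, 0.145]
tcp_rot: [178.8, -0.2, 165.5]
wrist_force: [-0.0, -0.1, -0.7]
opening: -0.0
grasp_force: 0.0
```

```bash
python3 -c "
from h import *
o=get_obs();print(W2G(o['ee_pos']),o['wrist_force'],o['opening'])
x,y=g2w(0,.06); to(x,y,.096); to(x,y,.076)
print([k for k in dir() if 'tip' in k.lower()])
C=None
snap('scene','s5');G=W2G(cloud('s5'));k=(abs(G[...,0])<.03)&(abs(G[...,1]-.06)<.03)&(G[...,2]>.103)&(G[...,2]<.18);P=G[k];print(len(P),np.sort(P[:,2])[:8], P[P[:,2]<np.sort(P[:,2])[0]+.006].mean(0))
"
```

```text
[-0.00068075  0.05982319  0.14496334] [-0.00249206 -0.08336266 -0.74879196] -3.6794731159624504e-05
pos [ 0.5709 -0.0296  0.145 ] rot [178.81  -0.18 165.54] q [-3.5  7.1  0.4 83.3  1.2 10.9] t 14.05 
offset [-0.008 -0.008  0.49 ]
pos [ 0.5709 -0.0296  0.145 ] rot [178.81  -0.18 165.54] q [-3.5  7.1  0.4 83.3  1.2 10.9] t 14.05 
offset [-0.009 -0.013  0.689]
['tip_extent']
372 [0.12199279 0.12333693 0.12402915 0.12415457 0.12518212 0.12530671
 0.12534479 0.12563208] [0.00330124 0.06589806 0.12543934]
```

```bash
python3 -c "
from h import *
print(tip_extent)"
```

```text
0.022
```

Emit:
servo_tool --rows '[{"offset":[-0.008,-0.002,0.1],"yaw":0,"claw":1},{"offset":[-0.008,-0.004,0.2],"yaw":0,"claw":1},{"offset":[-0.008,-0.006,0.24],"yaw":0,"claw":1},{"offset":[-0.008,-0.006,0.24],"yaw":0,"claw":1}]'

```text
time: 14.6
ee_pos: [0.5724, -0.0293, 0.1213]
tcp_rot: [178.8, -0.1, 165.6]
wrist_force: [-0.7, 0.2, 0.5]
opening: -0.0001
grasp_force: 0.0
```

Emit:
servo_tool --rows '[{"offset":[0,0,0.03],"yaw":0,"claw":1},{"offset":[0,0,0.07],"yaw":0,"claw":1},{"offset":[0,0,0.12],"yaw":0,"claw":1},{"offset":[0,-0.002,0.17],"yaw":0,"claw":1},{"offset":[0,-0.004,0.22],"yaw":0,"claw":1},{"offset":[0,-0.006,0.26],"yaw":0,"claw":1},{"offset":[0,-0.006,0.29],"yaw":0,"claw":1},{"offset":[0,-0.006,0.31],"yaw":0,"claw":1},{"offset":[0,-0.006,0.325],"yaw":0,"claw":1},{"offset":[0,-0.006,0.335],"yaw":0,"claw":1},{"offset":[0,-0.006,0.335],"yaw":0,"claw":1}]'

```text
time: 15.98
ee_pos: [0.5728, -0.0293, 0.0886]
tcp_rot: [178.8, -0.0, 165.6]
wrist_force: [-0.2, -0.5, 6.0]
opening: 0.0002
grasp_force: 2.9
```

Emit:
servo_tool --rows '[{"offset":[0,0,0.01],"yaw":0,"claw":1},{"offset":[0,0,0.02],"yaw":0,"claw":1},{"offset":[0,0,0.02],"yaw":0,"claw":1},{"offset":[0,0,0.02],"yaw":0,"claw":1},{"offset":[0,0,0.02],"yaw":0,"claw":1},{"offset":[0,0,0.02],"yaw":0,"claw":1},{"offset":[0,0,0.02],"yaw":0,"claw":1},{"offset":[0,0,0.02],"yaw":0,"claw":1},{"offset":[0,0,0.02],"yaw":0,"claw":1},{"offset":[0,0,0.02],"yaw":0,"claw":1}]'

```text
time: 17.23
ee_pos: [0.5728, -0.0292, 0.0869]
tcp_rot: [178.8, -0.0, 165.6]
wrist_force: [0.3, -0.3, 7.8]
opening: -0.0001
grasp_force: 3.5
```

```bash
python3 -c "
from h import *
snap('scene','s6');G=W2G(cloud('s6'));
k=(G[...,0]>-.01)&(G[...,0]<.01)&(G[...,1]>.022)&(G[...,1]<.038)&(G[...,2]>.03)&(G[...,2]<.09);print('slide arm top',k.sum(),np.percentile(G[k][:,2],[50,90]) if k.any() else '')
G=W2G(cloud('s4'));k=(G[...,0]>-.01)&(G[...,0]<.01)&(G[...,1]>.022)&(G[...,1]<.038)&(G[...,2]>.03)&(G[...,2]<.09);print('before',k.sum(),np.percentile(G[k][:,2],[50,90]))
im=cv2.imread('pics/s6.png')[80:220,220:400]; cv2.imwrite('pics/s6c.png',cv2.convertScaleAbs(cv2.resize(im,None,fx=4,fy=4,interpolation=cv2.INTER_CUBIC),alpha=1.4))
"
```

```text
slide arm top 55 [0.0494248  0.05097284]
before 59 [0.07338852 0.07482539]
```

View pics/s6c.png

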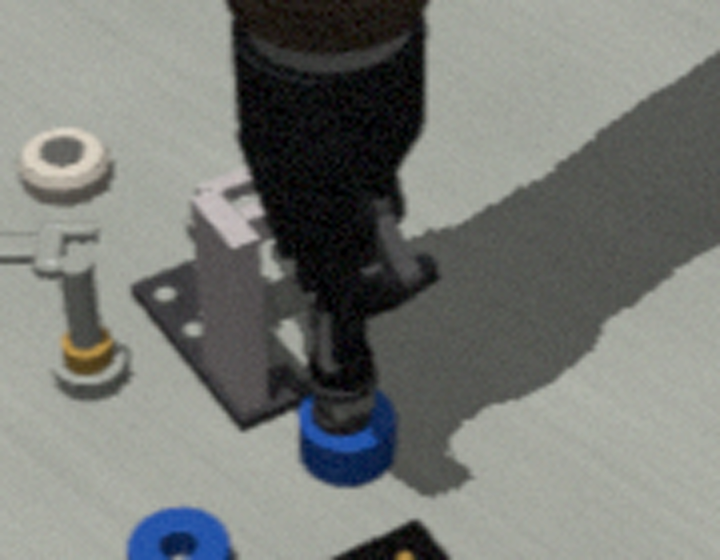

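The slide arm top dropped exactly 24 mm (73.4 to 49.4), so the foot is on the spacer. I'll press a little more for margin, hold, then release slowly.

Emit:
servo_tool --rows '[{"offset":[0,0,0.008],"yaw":0,"claw":1},{"offset":[0,0,0.016],"yaw":0,"claw":1},{"offset":[0,0,0.016],"yaw":0,"claw":1},{"offset":[0,0,0.016],"yaw":0,"claw":1},{"offset":[0,0,0.016],"yaw":0,"claw":1},{"offset":[0,0,0.016],"yaw":0,"claw":1},{"offset":[0,0,0.016],"yaw":0,"claw":1},{"offset":[0,0,0.016],"yaw":0,"claw":1},{"offset":[0,0,0.016],"yaw":0,"claw":1}]'

```text
time: 18.4
ee_pos: [0.5728, -0.0292, 0.0854]
tcp_rot: [178.8, -0.0, 165.6]
wrist_force: [-0.9, -1.2, 7.5]
opening: 0.0002
grasp_force: 4.0
```

Emit:
servo_tool --rows '[{"offset":[0,0,-0.05],"yaw":0,"claw":1},{"offset":[0,0,-0.1],"yaw":0,"claw":1},{"offset":[0,0.002,-0.16],"yaw":0,"claw":1},{"offset":[0,0.004,-0.22],"yaw":0,"claw":1},{"offset":[0,0.006,-0.28],"yaw":0,"claw":1},{"offset":[0,0.006,-0.34],"yaw":0,"claw":1},{"offset":[0,0.006,-0.45],"yaw":0,"claw":1},{"offset":[0,0.006,-0.7],"yaw":0,"claw":1},{"offset":[0,0.006,-1],"yaw":0,"claw":1},{"offset":[0,0.006,-1],"yaw":0,"claw":1},{"offset":[0,0.006,-1],"yaw":0,"claw":1}]'

```text
time: 19.77
ee_pos: [0.5723, -0.0306, 0.1842]
tcp_rot: [178.8, -0.1, 165.6]
wrist_force: [-0.8, 0.2, 0.5]
opening: 0.0002
grasp_force: 0.0
```

```bash
python3 -c "
from h import *
snap('scene','s7');snap('top','t7');G=W2G(cloud('s7'));o=get_obs();print(o['wrist_force'],o['time'])
k=(G[...,0]>-.01)&(G[...,0]<.01)&(G[...,1]>.022)&(G[...,1]<.038)&(G[...,2]>.03)&(G[...,2]<.09);print('slide arm top',k.sum(),np.percentile(G[k][:,2],[50,90]))
for f in ['s4','s7']:
  G=W2G(cloud(f));k=(abs(G[...,0]+.066)<.03)&(abs(G[...,1]+.065)<.025)&(G[...,2]>.085)&(G[...,2]<.11);print('handle',k.sum(),G[k].mean(0).round(4))
  k=(abs(G[...,0]+.02)<.03)&(abs(G[...,1]+.065)<.008)&(G[...,2]>.05)&(G[...,2]<.058);print('shank',k.sum(),G[k].mean(0).round(4))
"
```

```text
[-0.11820009  0.42732811  0.15404755] 19.875
slide arm top 58 [0.073459   0.07464833]
handle 79 [-0.0659 -0.0614  0.0924]
shank 63 [-0.0277 -0.067   0.0551]
handle 2 [-0.0581 -0.0689  0.0881]
shank 60 [-0.0273 -0.0671  0.055 ]
```

```bash
python3 -c "
from h import *
print(job_done())"
```

```text
the job is handed in; nothing more can be done
None
```

The job is handed in, but I got no verdict back. Depth images put the pin in the notch (shank on the floor, handle upright after release). The slide went down 24 mm onto the 26 mm spacer, was held over 2 s at about 7.5 N, and sprang fully back. I inferred the foot's contact force from the wrist reading, and the arm hid the pin's handle in the last check.

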